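# Top off three heels in their pin forms

### The job

Finish the three shoe heels that stand between the pins of their wooden forms: the largest and the middle heel each still need one leather lift and then, on top of it, their black rubber top piece, while the smallest has all its leather and gets only its rubber top piece. Each piece goes on the heel of its own size, its round back over the round back, lying flat between the pins; set the pieces down, do not drop them, and keep clear of the green press beside the work.

Things in the scene. Friction and masses are not known exactly. Their poses are not given: they have to be found in the camera images.
- big_form: The largest heel: brown leather pile 68 mm long (x) by 64 mm wide, straight breast edge at +x, half-round back at -x, on a fixed wood block. Four 8 mm steel pins (two behind, two before) stand 2.5 mm off its outline and 22 mm above its top; long sides open. Origin mid-outline, 62.8 mm below the pile's top and 0-16 mm below the bench top: top height varies
- mid_form: The middle heel: brown leather pile 54 mm long (x) by 50 mm wide, straight breast edge at +x, half-round back at -x, on a fixed wood block. Four 8 mm steel pins (two behind, two before) stand 2.5 mm off its outline and 22 mm above its top; long sides open. Origin mid-outline, 57.0 mm below the pile's top and 0-16 mm below the bench top: top height varies
- small_form: The smallest heel: brown leather pile 40 mm long (x) by 36 mm wide, straight breast edge at +x, half-round back at -x, on a fixed wood block. Four 8 mm steel pins (two behind, two before) stand 2.5 mm off its outline and 16 mm above its top; long sides open. Origin mid-outline, 51.2 mm below the pile's top and 0-16 mm below the bench top: top height varies
- big_lift: Leather lift: loose plain brown heel-shaped slab of the largest size, 68 mm long (x) by 64 mm wide (y), 8 mm thick, flat on the bench. Origin mid-outline on the underside; straight breast edge at +x, half-round back at -x; sides to grip at y = +-32 mm, flat from x = -2 mm to the breast edge
- mid_lift: Leather lift: loose plain brown heel-shaped slab of the middle size, 54 mm long (x) by 50 mm wide (y), 8 mm thick, flat on the bench. Origin mid-outline on the underside; straight breast edge at +x, half-round back at -x; sides to grip at y = +-25 mm, flat from x = -2 mm to the breast edge
- big_rubber: Rubber top piece: loose black heel-shaped slab of the largest size, 68 mm long (x) by 64 mm wide (y), 10 mm thick, small steel nail heads on top, flat on the bench. Origin mid-outline on the underside; straight breast edge at +x, half-round back at -x; sides to grip at y = +-32 mm, flat from x = -2 mm to the breast edge
- mid_rubber: Rubber top piece: loose black heel-shaped slab of the middle size, 54 mm long (x) by 50 mm wide (y), 10 mm thick, small steel nail heads on top, flat on the bench. Origin mid-outline on the underside; straight breast edge at +x, half-round back at -x; sides to grip at y = +-25 mm, flat from x = -2 mm to the breast edge
- small_rubber: Rubber top piece: loose black heel-shaped slab of the smallest size, 40 mm long (x) by 36 mm wide (y), 10 mm thick, small steel nail heads on top, flat on the bench. Origin mid-outline on the underside; straight breast edge at +x, half-round back at -x; sides to grip at y = +-18 mm, flat from x = -2 mm to the breast edge
- eyelet_press: Bystander, fixed: green hand press left of the work, about 340 mm tall, on a base 150 mm deep by 85 mm wide (from x = -35 to 115 mm in its frame). Origin at the bench top under its front column; at the top its lever with a red knob leans out to x = -116 mm. Keep arm and gripper clear of it
There are look-alikes about, which are no part of the job. What is shaped like the small_rubber but pink or yellow is not meant.

How it is judged:
At the end, for the whole second after the job is handed in: Largest and middle heel: leather lift on the pile, rubber top piece on the lift; smallest heel: rubber top piece on the pile. Each centred within 6 mm, turned with its heel within 0.15 rad, flat within 0.06 rad, within 3 mm of its full-down height, released and at rest (horizontal distance between each of big_lift, big_rubber and big_form below 0.006 m and z of big_lift in the frame of big_form between 0.0598 and 0.0658 m and angle between the x axis of each of big_lift, big_rubber and the x axis of big_form, either way round below 0.15 rad and angle between each of big_lift, mid_rubber, small_rubber, mid_lift, big_rubber's own z axis and vertical below 0.06 rad and linear speed of each of big_lift, mid_rubber, small_rubber, mid_lift, big_rubber below 0.02 m/s and contact force between the fingers and big_lift below 0.1 N and horizontal distance between each of mid_rubber, mid_lift and mid_form below 0.006 m and z of mid_rubber in the frame of mid_form between 0.062 and 0.068 m and angle between the x axis of each of mid_rubber, mid_lift and the x axis of mid_form, either way round below 0.15 rad and contact force between the fingers and mid_rubber below 0.1 N and horizontal distance between small_rubber and small_form below 0.006 m and z of small_rubber in the frame of small_form between 0.0482 and 0.0542 m and angle between the x axis of small_rubber and the x axis of small_form, either way round below 0.15 rad and contact force between the fingers and small_rubber below 0.1 N and z of mid_lift in the frame of mid_form between 0.054 and 0.06 m and contact force between the fingers and mid_lift below 0.1 N and z of big_rubber in the frame of big_form between 0.0678 and 0.0738 m and contact force between the fingers and big_rubber below 0.1 N); the robot touches nothing.
It fails at once if the big lift is let go more than about 2 cm above where it belongs (horizontal distance between big_lift and big_form below 0.03 m and z of big_lift in the frame of big_form above 0.0828 m and contact force between the fingers and big_lift below 0.01 N).
It fails at once if the mid rubber is let go more than about 2 cm above where it belongs (horizontal distance between mid_rubber and mid_form below 0.03 m and z of mid_rubber in the frame of mid_form above 0.085 m and contact force between the fingers and mid_rubber below 0.01 N).
It fails at once if the small rubber is let go more than about 2 cm above where it belongs (horizontal distance between small_rubber and small_form below 0.03 m and z of small_rubber in the frame of small_form above 0.0712 m and contact force between the fingers and small_rubber below 0.01 N).
It fails at once if the mid lift is let go more than about 2 cm above where it belongs (horizontal distance between mid_lift and mid_form below 0.03 m and z of mid_lift in the frame of mid_form above 0.077 m and contact force between the fingers and mid_lift below 0.01 N).
It fails at once if the big rubber is let go more than about 2 cm above where it belongs (horizontal distance between big_rubber and big_form below 0.03 m and z of big_rubber in the frame of big_form above 0.0908 m and contact force between the fingers and big_rubber below 0.01 N).
It also fails if it takes over 120 s, if anything falls off the work surface, if the arm or the gripper's body presses on something with over 40 N, if the wrist force passes 120 N, or if a joint passes its speed limit or range.

### The arm

A 7-joint arm with a two-finger parallel gripper is mounted at the origin on a cart in front of the work surface, level with it; the furniture and walls round the work are solid. World frame = base frame: x ahead of the robot, y to its left, z up, the work surface at z = 0. Lengths are in m, angles in rad, forces in N, time in s.
With the tool pointing down it reaches from about 0.425 to 0.925 m from the base axis. Payload 6.8 kg.
Tool frame: the origin (TCP) lies on the centre line of the jaws, within the pads' length; the fingertips stand 14 mm ahead of it and the grasp point (between the pads) lies 5 mm behind it; z points along the fingers, y is the line along which they close (so a half turn about z gives the same grasp; the last joint's range is limited). The gripper opens to 85 mm and grips with 20 to 120 N. Pads are 22 mm wide; open, the fingers measure 114 mm over their backs; the gripper's body (76 mm by 85 mm) begins 54 mm behind the grasp point. The pads swing forward as they close: fully open they stand 13 mm farther back than shut.
Start: joints at [-1.303, 0.477, 0.022, 1.555, -0.011, 1.109, -0.083], TCP at [0.248, 0.628, 0.245] pointing down, gripper open.
Joint ranges: [-2.96, 2.96], [-0.34, 2.1], [-1.41, 1.46], [0.24, 2.44], [-1.37, 4.51], [0.17, 1.92], [-2.96, 2.96]. Speed limits (rad/s): [2.39, 2.39, 3.14, 3.14, 3.14, 3.14, 3.14].

### API

Orientations are given as a unit quaternion [w, x, y, z].
In Python, from station import bot gives the robot as it stands. The module is installed in compiled form; this text tells all that it offers.
- The arm moves only by the tool drive_tool, never from a script. Its argument "commands" is a list of rows, each an object with "hand": the opening, from 0 (shut) to 1 (fully open); "translation": the shift along the world's x, y, z in mm, a list of three; "angular": the turn, a rotation vector about the world's x, y, z in rad, a list of three. In form: [{"hand": hand, "translation": [tx, ty, tz], "angular": [ax, ay, az]}, ...]. A call has 1 to 12 rows; each row is the pose to reach, as a shift and turn from the pose commanded when the call began; what a row does not reach only later rows make up. A row lasts 1/8 s, in which the tool goes at most 62.5 mm and 10.7 degrees, less where a joint would pass 70% of its speed; a pose out of reach is approached as far as the arm can. A call with a gripper value outside its range is refused whole. The fingers move at their own pace and stop on an object; "force" is the grip in N (left out, the last holds). Time passes only in rows, so rows that repeat a pose let the fingers close. It gives the time, the measured TCP pose, the force, the opening and the grip force at its end, in the units of the state.
- bot.get_obs(): the state, without advancing time (a new reading comes with each control period).
- bot.read_camera(name): name is "side" or "top" or "wrist"; returns the picture (400x640x3 uint8, red, green, blue); there is no depth.
- bot.camera_model(name): a dict with "fx", "fy", "cx", "cy" (pixels), "view" (4x4, takes a point from world to camera coordinates). Camera axes: x right, y up, looking along -z (the intrinsics and any distortion apply to the point x, -y, -z); pixel columns grow to the right and rows downward; lengths in m; the calibration is good to about 2 mm. A picture is of the moment at which its call begins: read the wrist's pose just before it. camera_model takes no time and is no camera call; for the wrist camera it gives the pose at the moment of the call.
- bot.hand_in(): hands the job in; it is judged then, once.
Trained networks look in the newest picture that a camera, given by its name, has taken for a name from the list of things; names that differ only in an ending like _2 or _b are one class to them, and where a whole thing is asked for, a point or a joint stands for the part that bears it (a point fixed in the world has none). Each returns a list of dicts, best first, with "score" (0 to 1); they miss things now and then, are a little off and sometimes report something else, mostly with a low value. They report only what shows in the picture. A call takes as long as a camera call. They do not tell look-alikes from the thing itself.
- bot.find_in(camera, query): "position" ([column, row] in pixels, amid what is visible of it).
- bot.outline_of(camera, query): "pixels" (400x640 bool, what is visible of it) and "position" ([column, row] in pixels, amid what is visible of it).
The state is a dict: "t": time; "q": joint angles; "joint_vel": joint speeds; "joint_torque": joint torques, N m; "eef_pos": TCP position; "tool_rot": TCP orientation; "contact_force": force on the tool from outside, world axes, zero at the start; "torque": the same for the moment, N m; "gripper_width": opening from 0.0 (shut) to 1.0 (fully open); "grasp_force": force on a finger pad.
Only numpy, scipy, OpenCV 4.12 (cv2) and the standard library are available. Lean on these libraries where they do the work, as an engineer would, in place of code of your own. Each camera call takes 0.05 s, during which the arm holds its last target. There are 200 camera calls.

## Working session

There is one attempt and no reset: what is moved stays moved. The work goes in short steps, Python scripts to look and compute and a tool call to move; the robot and the scene stay as the last step left them, time stands still between calls to the robot, and variables do not carry over. Pictures are saved under pics/ and viewed, at most 17 in all, crops included, and the job is handed in when it is done.

Besides the shell and the picture viewer there is one more tool, called after ">>>" by a JSON object that holds its "op" and its "data", one argument or row to a line. drive_tool: Moves the arm, as the interface text tells. Its arguments: {"type":"object","properties":{"commands":{"type":"array","items":{"type":"object","properties":{"hand":{"type":"number"},"translation":{"type":"array","items":{"type":"number"}},"angular":{"type":"array","items":{"type":"number"}}}}},"force":{"type":"number"}},"required":["commands"]}

```bash
mkdir -p pics
cat > h.py <<'E'
import numpy as np, cv2
from station import bot
def save(n,img): cv2.imwrite(f'pics/{n}.png',img[:,:,::-1])
def proj(cam,P,m=None):
    m=m or bot.camera_model(cam); P=np.atleast_2d(P); V=np.array(m['view'])
    c=P@V[:3,:3].T+V[:3,3]; d=-c[:,2]
    return np.c_[m['fx']*c[:,0]/d+m['cx'], -m['fy']*c[:,1]/d+m['cy']]
def unproj(cam,px,z,m=None):
    m=m or bot.camera_model(cam); px=np.atleast_2d(px).astype(float); V=np.array(m['view']); R=V[:3,:3]; o=-R.T@V[:3,3]
    d=np.c_[(px[:,0]-m['cx'])/m['fx'], -(px[:,1]-m['cy'])/m['fy'], -np.ones(len(px))]@R
    return o+d*((z-o[2])/d[:,2])[:,None]
E
python3 - <<'E'
from h import *
print({k:v for k,v in bot.get_obs().items() if k in('t','eef_pos','tool_rot','gripper_width')})
for c in('top','side','wrist'):
    im=bot.read_camera(c); save(c+'0',im); m=bot.camera_model(c); print(c,{k:(v if k!='view' else np.round(v,3).tolist()) for k,v in m.items()})
for n in 'big_form mid_form small_form big_lift mid_lift big_rubber mid_rubber small_rubber eyelet_press'.split():
    print(n,[(round(r['score'],2),np.round(r['position']).tolist(),unproj('top',r['position'],0.01)[0][:2].round(3).tolist()) for r in bot.find_in('top',n)])
E
```

```text
{'t': 0.0, 'eef_pos': array([0.24751873, 0.62739043, 0.244344  ]), 'tool_rot': array([-1.09101525e-04,  1.86761633e-01,  9.82404857e-01, -8.81785048e-04]), 'gripper_width': 0.9989323790227997}
top {'fx': 428.6508702225804, 'fy': 428.6508702225804, 'cx': 317.5424581615248, 'cy': 198.11016070763813, 'view': [[-0.003, -1.0, 0.019, -0.128], [0.988, 0.0, 0.154, -0.508], [-0.154, 0.02, 0.988, -0.95], [0.0, 0.0, 0.0, 1.0]]}
side {'fx': 454.1140531604266, 'fy': 454.1140531604266, 'cx': 314.67336355524765, 'cy': 196.6364286042348, 'view': [[1.0, 0.02, 0.017, -0.506], [-0.025, 0.62, 0.784, 0.079], [0.005, -0.784, 0.621, -1.17], [0.0, 0.0, 0.0, 1.0]]}
wrist {'fx': 319.2977033777747, 'fy': 319.2977033777747, 'cx': 320.6655757142114, 'cy': 202.12758203250692, 'view': [[0.367, 0.93, -0.001, -0.674], [-0.886, 0.349, -0.306, 0.041], [-0.285, 0.113, 0.952, -0.379], [0.0, 0.0, 0.0, 1.0]]}
big_form [(0.88, [377.0, 158.0], [0.611, -0.274])]
mid_form [(0.62, [323.0, 156.0], [0.615, -0.142])]
small_form [(0.72, [264.0, 156.0], [0.615, -0.001])]
big_lift [(0.82, [237.0, 215.0], [0.472, 0.061])]
mid_lift [(0.96, [430.0, 187.0], [0.541, -0.4])]
big_rubber [(0.62, [398.0, 226.0], [0.445, -0.319])]
mid_rubber [(0.73, [290.0, 219.0], [0.463, -0.063])]
small_rubber [(0.83, [449.0, 224.0], [0.45, -0.441]), (0.81, [328.0, 258.0], [0.37, -0.154]), (0.8, [176.0, 241.0], [0.411, 0.202]), (0.65, [351.0, 222.0], [0.456, -0.207])]
eyelet_press [(0.3, [237.0, 216.0], [0.469, 0.061])]
```

View pics/top0.png

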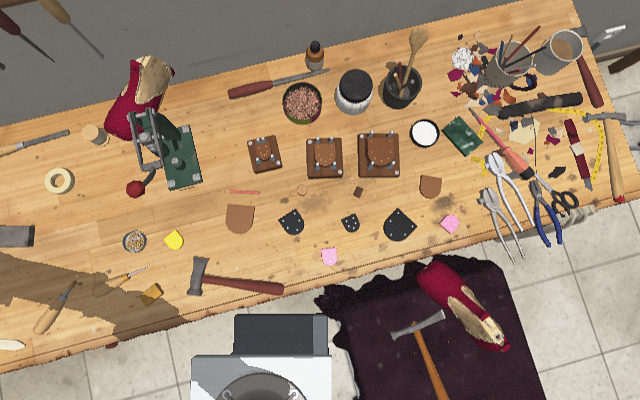

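View pics/side0.png

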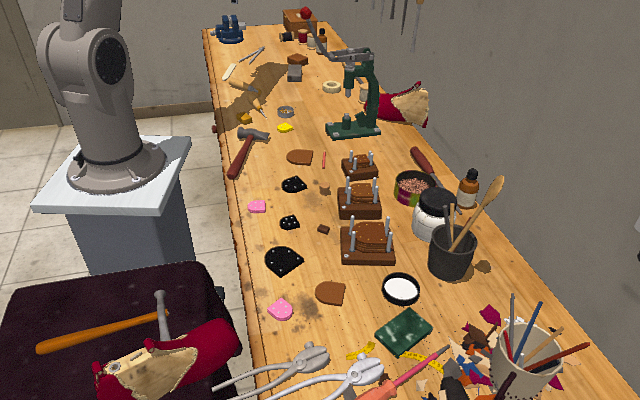

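Top view: the black (nail-headed) heel pieces are at (290,222), (351,222) and (400,226), for mid, small and big. The look-alikes are pink at (328,258) and (449,224), and yellow at (176,241). The lifts are at (239,217) for big and (430,187) for mid. The forms are at (264,153), (323,157) and (378,155), and the press is at (165,160). For small_rubber I choose the black one at (351,222).

```bash
cat >> h.py <<'E'
from scipy.optimize import minimize
DIM=dict(big=(.068,.064),mid=(.054,.050),small=(.040,.036))
def dshape(s):
    L,w=DIM[s]; r=w/2; a=np.linspace(np.pi/2,3*np.pi/2,25)
    return np.r_[np.c_[-L/2+r+r*np.cos(a),r*np.sin(a)],[[L/2,-r],[L/2,r]]]
def place(P,x,y,th,z):
    c,s=np.cos(th),np.sin(th); return np.c_[P@np.array([[c,s],[-s,c]])+[x,y],np.full(len(P),z)]
def sil(cam,m,s,p,z0,h,up=4):
    pts=np.r_[proj(cam,place(dshape(s),*p,z0),m),proj(cam,place(dshape(s),*p,z0+h),m)]
    im=np.zeros((400,640),np.uint8); hull=cv2.convexHull((pts*16).astype(np.int32)); cv2.fillConvexPoly(im,hull,255,cv2.LINE_AA,4); return im/255.
def fit(views,s,z0,h,xy):
    """views: list of (cam,model,mask)"""
    ms=[(c,m,cv2.GaussianBlur(k.astype(np.float32),(0,0),1)) for c,m,k in views]
    def cost(p): return sum(((cv2.GaussianBlur(sil(c,m,s,p,z0,h).astype(np.float32),(0,0),1)-k)**2).sum()/k.sum() for c,m,k in ms)
    best=None
    for th in np.arange(-np.pi,np.pi,np.pi/6):
        S=np.array([[*xy,th]]+[[xy[0]+.01,xy[1],th],[xy[0],xy[1]+.01,th],[xy[0],xy[1],th+.25]])
        r=minimize(cost,S[0],method='Nelder-Mead',options=dict(initial_simplex=S,xatol=1e-4,fatol=1e-5))
        if best is None or r.fun<best.fun: best=r
    return best.x,best.fun
PIECES=dict(big_lift=('big',.008,(.472,.061)),mid_lift=('mid',.008,(.541,-.4)),big_rubber=('big',.01,(.445,-.319)),mid_rubber=('mid',.01,(.463,-.063)),small_rubber=('small',.01,(.456,-.207)))
E
python3 - <<'E'
from h import *
M={c:bot.camera_model(c) for c in('top','side')}
for c in M: bot.read_camera(c)
for n,(s,h,xy) in PIECES.items():
    V=[]
    for c in M:
        e=proj(c,[*xy,0])[0]; rs=[r for r in bot.outline_of(c,n) if np.linalg.norm(np.array(r['position'])-e)<14]
        if rs: V.append((c,M[c],rs[0]['pixels']))
    for v in V:
        p,f=fit([v],s,0,h,xy); print(n,v[0],int(v[2].sum()),p.round(4),round(f,3))
im=bot.read_camera('top'); a=cv2.resize(im[120:200,230:420],None,fx=4,fy=4,interpolation=cv2.INTER_CUBIC)
im=bot.read_camera('side'); b=cv2.resize(im[140:275,320:410],None,fx=2,fy=2); o=np.zeros((600,760,3),np.uint8); o[:320]=a; o[320:590,:180]=b; save('forms',o)
E
```

```text
big_lift top 742 [ 0.4626  0.0572 -0.1195] 0.014
big_lift side 344 [0.4615 0.0596 0.0019] 0.061
mid_lift top 461 [ 0.5379 -0.3997 -0.1567] 0.011
mid_lift side 583 [ 0.5394 -0.3992 -0.1547] 0.056
big_rubber top 700 [ 0.4424 -0.3194 -0.7921] 0.028
big_rubber side 823 [ 0.4431 -0.3173 -0.7633] 0.025
mid_rubber top 471 [ 0.4511 -0.0701  0.5428] 0.006
mid_rubber side 295 [ 0.4523 -0.0676  0.5754] 0.076
small_rubber top 225 [ 0.4511 -0.2097  0.49  ] 0.063
small_rubber side 243 [ 0.4509 -0.2071  0.3871] 0.038
```

View pics/forms.png

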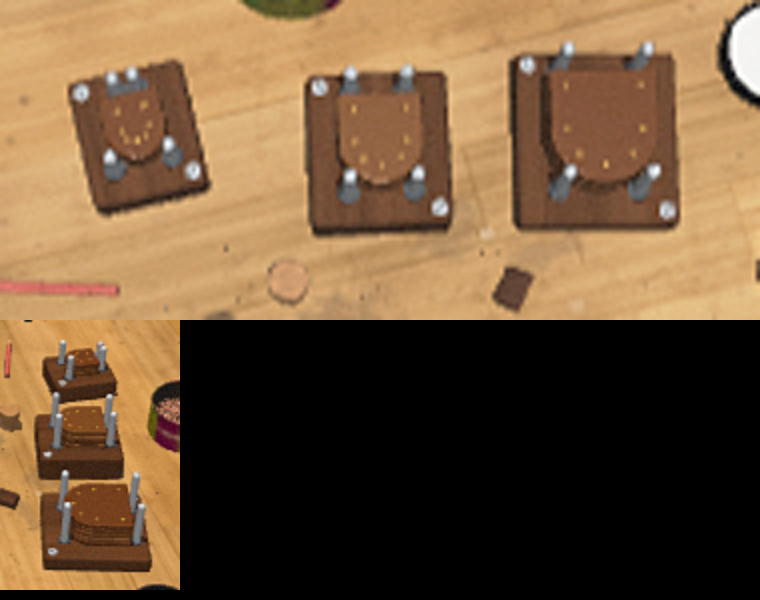

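The crop shows the three forms with their breast edge away from the robot (+x): big and mid nearly straight, small turned slightly anticlockwise. The pins and pile tops show clearly. Next I locate the press's knob and column before moving.

Run:
```python
from h import *
def tri(obs):
    A=[];b=[]
    for c,px in obs:
        o=unproj(c,px,5.)[0]; d=unproj(c,px,0.)[0]-o; d/=np.linalg.norm(d); P=np.eye(3)-np.outer(d,d); A.append(P); b.append(P@o)
    return np.linalg.solve(sum(A),sum(b))
ims={c:bot.read_camera(c) for c in('top','side')}
obs=[]
for c,roi in(('top',(170,205,120,155)),('side',(0,35,290,325))):
    r=roi; im=ims[c][r[0]:r[1],r[2]:r[3]].astype(int); k=(im[...,0]>100)&(im[...,1]<60)
    ys,xs=np.nonzero(k); px=(xs.mean()+r[2],ys.mean()+r[0]); print(c,px,k.sum()); obs.append((c,px))
K=tri(obs); print('knob',K,[proj(c,K) for c,_ in obs])
print('base corners?',unproj('top',[[150,125],[185,118],[203,180],[170,190]],0.02).round(3))
m=bot.camera_model('wrist');V=np.array(m['view']);print('cam',-V[:3,:3].T@V[:3,3])
from h import unproj
```

```text
top (np.float64(133.975), np.float64(188.95)) 200
side (np.float64(305.0769230769231), np.float64(12.76923076923077)) 65
knob [0.47471757 0.16927135 0.34260819] [array([[134.02595611, 189.36629223]]), array([[305.34800478,  12.70618839]])]
base corners? [[0.689 0.274 0.02 ]
 [0.707 0.191 0.02 ]
 [0.554 0.142 0.02 ]
 [0.53  0.218 0.02 ]]
cam [0.17541321 0.65601453 0.37361732]
```

>>> {"op": "drive_tool", "data": {
  "commands": [
    {"hand":1,"translation":[0,0,60],"angular":[0,0,0]},
    {"hand":1,"translation":[10,-10,120],"angular":[0,0,0]},
    {"hand":1,"translation":[40,-40,180],"angular":[0,0,0]},
    {"hand":1,"translation":[80,-80,230],"angular":[0,0,0]},
    {"hand":1,"translation":[120,-120,255],"angular":[0,0,0.1]},
    {"hand":1,"translation":[160,-165,255],"angular":[0,0,0.2]},
    {"hand":1,"translation":[195,-210,255],"angular":[0,0,0.3]},
    {"hand":1,"translation":[220,-260,255],"angular":[0,0,0.377]},
    {"hand":1,"translation":[240,-315,255],"angular":[0,0,0.377]},
    {"hand":1,"translation":[250,-370,255],"angular":[0,0,0.377]},
    {"hand":1,"translation":[255,-430,255],"angular":[0,0,0.377]},
    {"hand":1,"translation":[255,-490,255],"angular":[0,0,0.377]}
  ]
}}

```text
t: 2.9
eef_pos: [0.5028, 0.1357, 0.5003]
tool_rot: [0.0, -0.0, 1.0, 0.0]
contact_force: [1.3, -1.1, -0.5]
gripper_width: 0.999
grasp_force: 0.0
```

>>> {"op": "drive_tool", "data": {
  "commands": [
    {"hand":1,"translation":[0,-60,0],"angular":[0,0,0]},
    {"hand":1,"translation":[0,-120,0],"angular":[0,0,0]},
    {"hand":1,"translation":[20,-180,-10],"angular":[0,0,0]},
    {"hand":1,"translation":[40,-230,-60],"angular":[0,0,0]},
    {"hand":1,"translation":[50,-260,-110],"angular":[0,0,0]},
    {"hand":1,"translation":[50,-260,-170],"angular":[0,0,0]},
    {"hand":1,"translation":[50,-260,-230],"angular":[0,0,0]},
    {"hand":1,"translation":[50,-260,-270],"angular":[0,0,0]},
    {"hand":1,"translation":[50,-260,-280],"angular":[0,0,0]},
    {"hand":1,"translation":[50,-260,-280],"angular":[0,0,0]}
  ]
}}

```text
t: 4.15
eef_pos: [0.5533, -0.1222, 0.2211]
tool_rot: [0.0, -0.001, 1.0, -0.0]
contact_force: [-0.1, -0.4, 0.5]
gripper_width: 0.994
grasp_force: 0.0
```

Run:
```python
from h import *
o=bot.get_obs(); print(o['t'],o['eef_pos'],o['tool_rot'],o['q'].round(2))
m=bot.camera_model('wrist'); im=bot.read_camera('wrist'); save('w1',im)
```

```text
4.15 [ 0.55326166 -0.12221355  0.22109545] [ 3.27150721e-04 -5.81837000e-04  9.99999773e-01 -9.01826467e-05] [-0.26  0.34  0.46  1.87 -0.18  0.97  1.86]
```

View pics/w1.png

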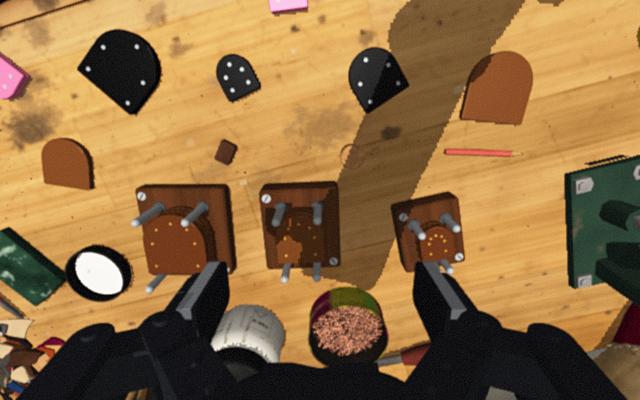

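Wrist view, with image up toward the robot. Black pieces: big (120,70), small (238,77), mid (379,78). Lifts: big (497,88), mid (68,163). Forms: big (180,240), mid (300,235), small (436,240). Pink pieces are at the top and left edges. Next, two closer views with a sideways baseline for the forms.

>>> {"op": "drive_tool", "data": {
  "commands": [
    {"hand":1,"translation":[40,40,-20],"angular":[0,0,0]},
    {"hand":1,"translation":[40,70,-20],"angular":[0,0,0]},
    {"hand":1,"translation":[40,70,-20],"angular":[0,0,0]},
    {"hand":1,"translation":[40,70,-20],"angular":[0,0,0]}
  ]
}}

```text
t: 4.7
eef_pos: [0.5936, -0.0529, 0.2021]
tool_rot: [0.001, -0.0, 1.0, -0.0]
contact_force: [0.4, -1.2, 0.4]
gripper_width: 0.999
grasp_force: 0.0
```

Run:
```python
from h import *
import pickle
m=bot.camera_model('wrist'); im=bot.read_camera('wrist'); pickle.dump((m,im),open('A.pkl','wb'))
print(bot.get_obs()['eef_pos'], proj('wrist',[[.615,-.274,.05],[.615,-.142,.05],[.615,0,.05]]))
```

```text
[ 0.59332784 -0.05348137  0.20188035] [[ 84.19417085 211.32917273]
 [226.10993194 211.26873836]
 [378.71345248 211.20375265]]
```

>>> {"op": "drive_tool", "data": {
  "commands": [
    {"hand":1,"translation":[0,-60,0],"angular":[0,0,0]},
    {"hand":1,"translation":[0,-120,0],"angular":[0,0,0]},
    {"hand":1,"translation":[0,-150,0],"angular":[0,0,0]},
    {"hand":1,"translation":[0,-150,0],"angular":[0,0,0]},
    {"hand":1,"translation":[0,-150,0],"angular":[0,0,0]}
  ]
}}

```text
t: 5.38
eef_pos: [0.5928, -0.2019, 0.2007]
tool_rot: [0.0, -0.0, 1.0, 0.0]
contact_force: [0.2, -0.5, -0.5]
gripper_width: 1.002
grasp_force: 0.0
```

Run:
```python
from h import *
import pickle
m=bot.camera_model('wrist'); im=bot.read_camera('wrist'); pickle.dump((m,im),open('B.pkl','wb'))
F=dict(big=(.615,-.262),mid=(.615,-.138),small=(.615,-.002))
o=np.zeros((600,780,3),np.uint8)
for i,k in enumerate('AB'):
    m,im=pickle.load(open(k+'.pkl','rb'))
    for j,(n,xy) in enumerate(F.items()):
        c=proj('wrist',[*xy,.055],m)[0].round().astype(int); x0,y0=np.clip(c[0]-50,0,540),np.clip(c[1]-55,0,290); print(k,n,x0,y0)
        o[i*300:i*300+286,j*260:j*260+260]=cv2.resize(im[y0:y0+110,x0:x0+100],(260,286),interpolation=cv2.INTER_CUBIC)
save('pins',o)
```

```text
A big 43 157
A mid 178 158
A small 327 158
B big 205 159
B mid 341 159
B small 490 159
```

View pics/pins.png

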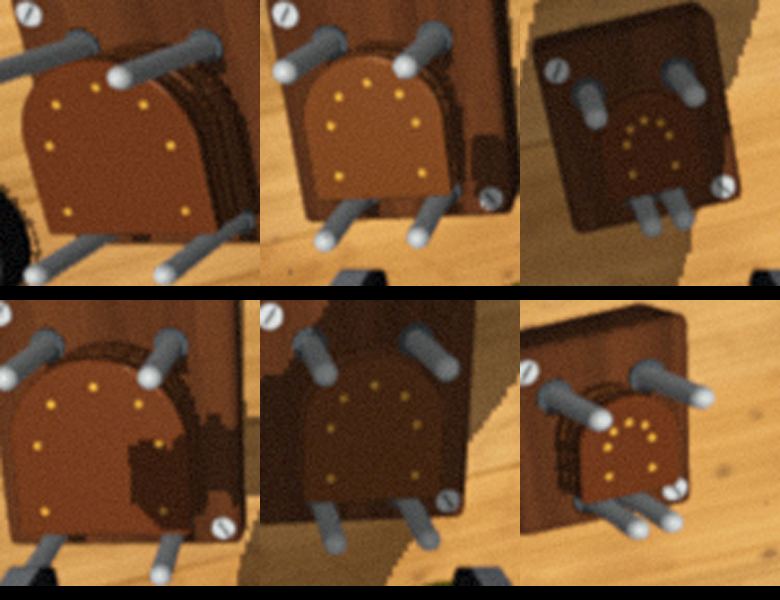

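The crops show all the pin tips and seven gold nail heads on each pile top in both views. I'll triangulate these and fit each form.

```bash
cat > forms.py <<'E'
from h import *
import pickle
from scipy.optimize import least_squares
mA,_=pickle.load(open('A.pkl','rb'));mB,_=pickle.load(open('B.pkl','rb'))
O={('A','big'):(43,157,0,0),('A','mid'):(178,158,260,0),('A','small'):(327,158,520,0),('B','big'):(205,159,0,300),('B','mid'):(341,159,260,300),('B','small'):(490,159,520,300)}
pins={('A','big'):[None,(120,77),(35,275),(164,274)],('A','mid'):[(285,72),(405,67),(325,242),(418,237)],('A','small'):[(597,118),(694,95),(652,228),(685,222)],
('B','big'):[(5,379),(150,377),None,(160,575)],('B','mid'):[(325,373),(447,368),(335,543),(430,540)],('B','small'):[(601,420),(704,398),(638,528),(671,522)]}
nails={('A','big'):[(56,105),(96,88),(144,105),(49,146),(171,146),(67,212),(185,212)],('B','big'):[(51,405),(93,387),(138,405),(38,446),(158,444),(44,512),(163,512)],
('A','mid'):[(339,97),(367,83),(400,94),(331,126),(416,123),(339,176),(422,173)],('B','mid'):[(344,399),(375,386),(405,396),(331,428),(417,425),(331,479),(415,475)],
('A','small'):[(630,130),(644,121),(660,123),(627,145),(669,136),(632,174),(676,165)],('B','small'):[(614,432),(629,422),(645,425),(608,448),(652,437),(609,477),(652,467)]}
def px(k,s,p): o=O[k,s]; return None if p is None else np.array([o[0]+(p[0]-o[2]+.5)/2.6-.5,o[1]+(p[1]-o[3]+.5)/2.6-.5])
def tri(a,b):
    f=lambda X:np.r_[proj('',X,mA)[0]-a,proj('',X,mB)[0]-b]
    r=least_squares(f,[.615,-.14,.06],x_scale=.01); return r.x,abs(r.fun).max()
if __name__=='__main__':
  for s in DIM:
    N=[tri(px('A',s,a),px('B',s,b)) for a,b in zip(nails['A',s],nails['B',s])]; X=np.array([n[0] for n in N])
    print(s,'nails z',X[:,2].round(4),'res',max(n[1] for n in N).round(2)); zt=np.median(X[:,2])
    ph=22 if s!='small' else 16
    for k,m in(('A',mA),('B',mB)):
        pass
    T=[]
    for a,b in zip(pins['A',s],pins['B',s]):
        if a is None or b is None:
            kk,m,p=('A',mA,a) if a else ('B',mB,b); T.append(unproj('',px(kk,s,p),zt+ph/1000-.003,m)[0]); print('one view')
        else: x,e=tri(px('A',s,a),px('B',s,b)); T.append(x)
    T=np.array(T); print(' pins',(T*1000).round(1).tolist())
    L,w=DIM[s]
    # image-left = -y ; order: back -y, back +y, front -y, front +y
    def res(p):
        x,y,th,b,ph_,zz=p; r=w/2+.0065
        loc=np.array([[-L/2+w/2-r*np.cos(ph_),-r*np.sin(ph_)],[-L/2+w/2-r*np.cos(ph_),r*np.sin(ph_)],[L/2+.0065,-b],[L/2+.0065,b]])
        return (place(loc,x,y,th,zz)[:,:2]-T[:,:2]).ravel()
    r=least_squares(res,[*T[:,:2].mean(0),0,.02,.8,0],x_scale=[.01,.01,.1,.01,.1,1]); print(' form',r.x.round(4),'res mm',(r.fun*1000).round(1))
    th=r.x[2];c,sn=np.cos(th),np.sin(th); loc=(X[:,:2]-r.x[:2])@np.array([[c,-sn],[sn,c]]); print(' nails local mm',(loc*1000).round(1).tolist())
E
python3 forms.py
```

```text
big nails z [0.0468 0.0462 0.046  0.0473 0.0455 0.0464 0.0469] res 0.31
one view
one view
 pins [[588.2, -299.9, 65.4], [587.3, -252.1, 65.7], [660.6, -299.0, 65.4], [660.0, -252.6, 65.9]]
 form [ 0.6199 -0.2759  0.0065  0.0232  0.6711  0.    ] res mm [-0.3 -0.2  0.2 -0.1 -0.1  0.1  0.2  0.1]
 nails local mm [[-17.1, -15.4], [-23.3, -0.1], [-16.6, 15.4], [-1.8, -21.5], [-1.3, 21.5], [24.7, -22.2], [24.8, 22.1]]
mid nails z [0.0538 0.0543 0.0534 0.0537 0.0539 0.054  0.0541] res 0.17
 pins [[584.5, -164.9, 72.1], [582.7, -126.1, 72.6], [644.7, -158.8, 72.3], [642.9, -126.6, 72.9]]
 form [ 0.6104 -0.1443  0.0472  0.0161  0.6644  0.    ] res mm [ 0.  -0.  -0.  -0.  -0.2  0.   0.2  0. ]
 nails local mm [[-12.3, -10.4], [-16.8, 0.2], [-12.3, 10.8], [-1.8, -14.9], [-1.6, 15.2], [17.2, -14.9], [17.2, 15.0]]
small nails z [0.0428 0.0424 0.0427 0.0424 0.0427 0.0429 0.041 ] res 0.2
 pins [[605.8, -21.1, 54.9], [597.2, 11.8, 56.3], [647.6, 0.4, 54.9], [645.5, 12.4, 54.2]]
 form [6.207e-01 1.000e-04 2.421e-01 6.100e-03 7.635e-01 0.000e+00] res mm [-0.1  0.   0.3 -0.   0.3  0.1 -0.5 -0.1]
 nails local mm [[-7.9, -5.8], [-10.2, -0.1], [-7.9, 5.4], [-2.1, -8.0], [-2.3, 7.7], [9.4, -8.5], [10.4, 8.4]]
```

>>> {"op": "drive_tool", "data": {
  "commands": [
    {"hand":1,"translation":[-25,-57,0],"angular":[0,0,-0.05]},
    {"hand":1,"translation":[-50,-114,-10],"angular":[0,0,-0.1]},
    {"hand":1,"translation":[-75,-171,-40],"angular":[0,0,-0.15]},
    {"hand":1,"translation":[-84,-193,-50],"angular":[0,0,-0.155]},
    {"hand":1,"translation":[-84,-193,-50],"angular":[0,0,-0.155]},
    {"hand":1,"translation":[-84,-193,-50],"angular":[0,0,-0.155]}
  ]
}}

```text
t: 6.18
eef_pos: [0.5102, -0.3932, 0.1505]
tool_rot: [0.0, 0.076, 0.997, 0.001]
contact_force: [0.6, 1.2, 0.4]
gripper_width: 1.004
grasp_force: 0.0
```

```bash
cat >> h.py <<'E'
def look(n,guess=None):
    s,h,xy=PIECES[n]; xy=guess or xy
    o=bot.get_obs(); m=bot.camera_model('wrist'); im=bot.read_camera('wrist'); e=proj('wrist',[*xy,h],m)[0]
    rs=[r for r in bot.outline_of('wrist',n) if np.linalg.norm(np.array(r['position'])-e)<40]
    for r in rs[:2]:
        p,f=fit([('wrist',m,r['pixels'])],s,0,h,xy)
        c,sn=np.cos(p[2]),np.sin(p[2]); q=o['tool_rot']; ty=2*(q[2]*q[1]+q[0]*q[3]),1-2*(q[1]**2+q[3]**2)
        yaw=np.arctan2(ty[1],ty[0])-np.pi/2
        g=.005 if s=='small' else .008
        print(n,'score',round(r['score'],2),'area',int(r['pixels'].sum()),'fit',p.round(4),round(f,4),'t',o['t'],'tcp',o['eef_pos'].round(4),'yaw',round(yaw,4))
        print('  move to grasp: mm',(1000*(p[:2]+g*np.array([c,sn])-o['eef_pos'][:2])).round(1),'turn',round(p[2]-yaw,4), 'from z',o['eef_pos'][2].round(4))
        v=im.copy(); cv2.polylines(v,[proj('wrist',place(dshape(s),*p,h),m).round().astype(int)],True,(0,255,0)); c0=e.round().astype(int)
        return v,m
E
python3 -c "
from h import *
v,m=look('mid_lift'); save('ml',v[100:320,170:470])"
```

```text
mid_lift score 0.85 area 2720 fit [ 0.5421 -0.4007 -0.1339] 0.0276 t 6.175 tcp [ 0.5102 -0.3932  0.1505] yaw -0.1512
  move to grasp: mm [39.8 -8.6] turn 0.0173 from z 0.1505
```

View pics/ml.png

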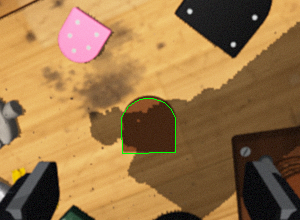

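The outline lies on the mid lift. Pre-open the hand and descend carefully.

>>> {"op": "drive_tool", "data": {
  "commands": [
    {"hand":0.78,"translation":[20,-5,-40],"angular":[0,0,0.017]},
    {"hand":0.78,"translation":[40,-9,-80],"angular":[0,0,0.017]},
    {"hand":0.78,"translation":[40,-9,-110],"angular":[0,0,0.017]},
    {"hand":0.78,"translation":[40,-9,-125],"angular":[0,0,0.017]},
    {"hand":0.78,"translation":[40,-9,-129],"angular":[0,0,0.017]},
    {"hand":0.78,"translation":[40,-9,-129],"angular":[0,0,0.017]},
    {"hand":0.78,"translation":[40,-9,-129],"angular":[0,0,0.017]}
  ]
}}

```text
t: 7.15
eef_pos: [0.5494, -0.4047, 0.0228]
tool_rot: [0.001, 0.068, 0.998, -0.001]
contact_force: [-0.1, 0.3, 0.5]
gripper_width: 0.781
grasp_force: 0.0
```

>>> {"op": "drive_tool", "data": {
  "commands": [
    {"hand":0.78,"translation":[0,0,-3],"angular":[0,0,0]},
    {"hand":0.78,"translation":[0,0,-5],"angular":[0,0,0]},
    {"hand":0.78,"translation":[0,0,-5],"angular":[0,0,0]}
  ]
}}

```text
t: 7.52
eef_pos: [0.5486, -0.404, 0.0161]
tool_rot: [-0.0, 0.068, 0.998, 0.0]
contact_force: [-0.0, 0.2, 0.3]
gripper_width: 0.782
grasp_force: 0.0
```

```bash
python3 -c "
from h import *
o=bot.get_obs();print(o['eef_pos'],o['contact_force'])
im=bot.read_camera('wrist');w=im[200:400,150:500]; s=bot.read_camera('side'); c=proj('side',[.55,-.41,.03])[0].astype(int);print(c)
s=cv2.resize(s[c[1]-60:c[1]+40,c[0]-90:c[0]+85],None,fx=2,fy=2); save('g1',np.vstack([w,s]))"
```

```text
[ 0.54858109 -0.40399037  0.0161257 ] [-0.00733722  0.18857744  0.27471912]
[334 287]
```

View pics/g1.png

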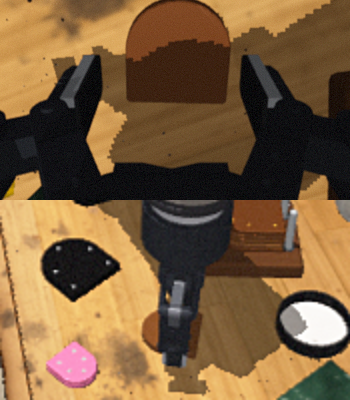

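Fingers straddle the piece with no contact yet. Close.

>>> {"op": "drive_tool", "data": {
  "commands": [
    {"hand":0.45,"translation":[0,0,0],"angular":[0,0,0]},
    {"hand":0.45,"translation":[0,0,0],"angular":[0,0,0]},
    {"hand":0.45,"translation":[0,0,0],"angular":[0,0,0]},
    {"hand":0.45,"translation":[0,0,0],"angular":[0,0,0]},
    {"hand":0.45,"translation":[0,0,0],"angular":[0,0,0]}
  ],
  "force": 40
}}

```text
t: 8.25
eef_pos: [0.5489, -0.4043, 0.0168]
tool_rot: [0.0, 0.068, 0.998, -0.0]
contact_force: [-0.6, 1.3, 4.7]
gripper_width: 0.562
grasp_force: 41.5
```

>>> {"op": "drive_tool", "data": {
  "commands": [
    {"hand":0.45,"translation":[0,0,20],"angular":[0,0,0]},
    {"hand":0.45,"translation":[0,20,70],"angular":[0,0,0.1]},
    {"hand":0.45,"translation":[0,60,110],"angular":[0,0,0.18]},
    {"hand":0.45,"translation":[0,110,134],"angular":[0,0,0.18]},
    {"hand":0.45,"translation":[0,110,134],"angular":[0,0,0.18]},
    {"hand":0.45,"translation":[0,110,134],"angular":[0,0,0.18]}
  ]
}}

```text
t: 9.0
eef_pos: [0.5487, -0.2946, 0.151]
tool_rot: [0.0, -0.022, 1.0, -0.0]
contact_force: [0.3, -0.7, -0.0]
gripper_width: 0.566
grasp_force: 41.5
```

```bash
cat >> h.py <<'E'
FORM=dict(big=(.6199,-.2759,.0065,.0465),mid=(.6104,-.1443,.0472,.0539),small=(.6207,.0001,.2421,.0425))
def held(n,zg,layer,tag=None):
    "zg: TCP z at grasp on bench; layer: m of lift already on pile"
    s,h,_=PIECES[n]; o=bot.get_obs(); m=bot.camera_model('wrist'); im=bot.read_camera('wrist'); t=o['eef_pos']; q=o['tool_rot']
    yaw=np.arctan2(1-2*(q[1]**2+q[3]**2),2*(q[2]*q[1]+q[0]*q[3]))-np.pi/2; c,sn=np.cos(yaw),np.sin(yaw)
    g=.005 if s=='small' else .008; e=t[:2]-g*np.array([c,sn]); ep=proj('wrist',[*e,t[2]-.01],m)[0]
    rs=[r for r in bot.outline_of('wrist',n) if np.linalg.norm(np.array(r['position'])-ep)<60]
    print('expected px',ep.round(),[(round(r['score'],2),int(r['pixels'].sum()),np.round(r['position'])) for r in rs])
    def rep(p):
        R=np.array([[c,-sn],[sn,c]]); off=(p[:2]-t[:2])@R; print(' held offset in tool axes (fwd,left) mm',(off*1000).round(1),'dyaw',round(p[2]-yaw,3),'tcp',t.round(4),'yaw',round(yaw,4))
        F=FORM[s]; c2,s2=np.cos(F[2]),np.sin(F[2]); dy=F[2]-p[2]; 
        new=np.array(F[:2])-np.array([[c2,-s2],[s2,c2]])@np.array([off[0],0]) # jaws centre it in y
        print(' go to form: mm',((new-t[:2])*1000).round(1),'turn',round(F[2]-yaw,4),'(by piece',round(dy,4),') z at rest',round(F[3]+layer+zg,4),'from',t[2].round(4))
    v=im.copy()
    if rs:
        p,f=fit([('wrist',m,rs[0]['pixels'])],s,t[2]-zg,h,e); print(' fit',p.round(4),round(f,4)); rep(p)
        cv2.polylines(v,[proj('wrist',place(dshape(s),*p,t[2]-zg+h),m).round().astype(int)],True,(0,255,0))
    if tag: save(tag,v[180:400,150:500])
E
python3 -c "
from h import *
held('mid_lift',.0165,0,'h1')"
```

```text
expected px [322. 252.] [(0.87, 9510, array([322., 253.]))]
 fit [ 0.5413 -0.2954  0.0185] 0.041
 held offset in tool axes (fwd,left) mm [-7.4 -0.5] dyaw -0.025 tcp [ 0.5487 -0.2946  0.151 ] yaw 0.0433
 go to form: mm [ 69.2 150.6] turn 0.0039 (by piece 0.0287 ) z at rest 0.0704 from 0.151
```

View pics/h1.png

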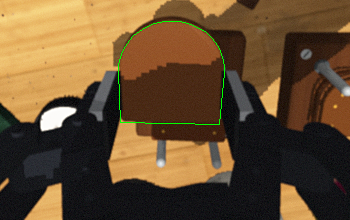

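Held lift: offset −7.4 mm and the outline matches. Go above the mid form and come down, checking force.

>>> {"op": "drive_tool", "data": {
  "commands": [
    {"hand":0.45,"translation":[25,55,0],"angular":[0,0,0.01]},
    {"hand":0.45,"translation":[50,110,0],"angular":[0,0,0.01]},
    {"hand":0.45,"translation":[69,151,0],"angular":[0,0,0.01]},
    {"hand":0.45,"translation":[69,151,-20],"angular":[0,0,0.01]},
    {"hand":0.45,"translation":[69,151,-45],"angular":[0,0,0.01]},
    {"hand":0.45,"translation":[69,151,-52],"angular":[0,0,0.01]},
    {"hand":0.45,"translation":[69,151,-52],"angular":[0,0,0.01]},
    {"hand":0.45,"translation":[69,151,-52],"angular":[0,0,0.01]}
  ]
}}

```text
t: 10.1
eef_pos: [0.6181, -0.1441, 0.0991]
tool_rot: [0.001, -0.026, 1.0, -0.0]
contact_force: [-0.6, -0.6, -1.1]
gripper_width: 0.569
grasp_force: 41.5
```

```bash
python3 -c "
from h import *
o=bot.get_obs();print(o['eef_pos'],o['contact_force'])
im=bot.read_camera('wrist'); save('p1',cv2.resize(im[180:400,150:500],None,fx=2,fy=2))"
```

```text
[ 0.61813361 -0.14410358  0.09908357] [-0.64016223 -0.55091143 -1.14392991]
```

View pics/p1.png

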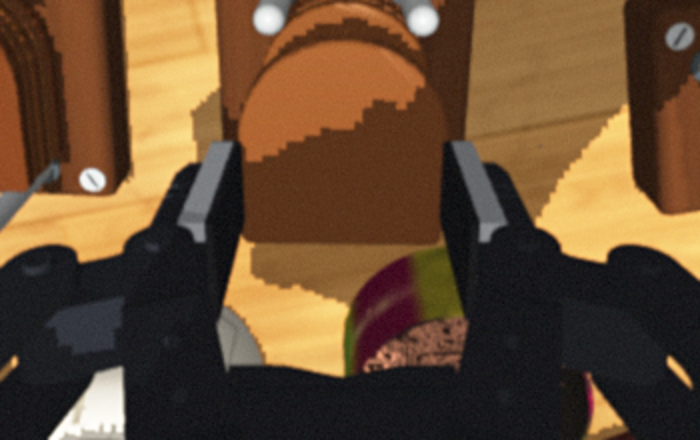

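The held lift is centred between the back pins (pin midpoint column 345, piece 343) and still above them. Lower it.

>>> {"op": "drive_tool", "data": {
  "commands": [
    {"hand":0.45,"translation":[0,0,-8],"angular":[0,0,0]},
    {"hand":0.45,"translation":[0,0,-16],"angular":[0,0,0]},
    {"hand":0.45,"translation":[0,0,-22],"angular":[0,0,0]},
    {"hand":0.45,"translation":[0,0,-26],"angular":[0,0,0]},
    {"hand":0.45,"translation":[0,0,-27],"angular":[0,0,0]},
    {"hand":0.45,"translation":[0,0,-27],"angular":[0,0,0]}
  ]
}}

```text
t: 10.9
eef_pos: [0.6178, -0.1431, 0.0713]
tool_rot: [0.0, -0.027, 1.0, -0.0]
contact_force: [-0.2, -0.2, -0.9]
gripper_width: 0.559
grasp_force: 41.5
```

>>> {"op": "drive_tool", "data": {
  "commands": [
    {"hand":0.45,"translation":[0,0,-1],"angular":[0,0,0]},
    {"hand":0.45,"translation":[0,0,-2],"angular":[0,0,0]},
    {"hand":0.45,"translation":[0,0,-2],"angular":[0,0,0]}
  ]
}}

```text
t: 11.28
eef_pos: [0.618, -0.1432, 0.0707]
tool_rot: [0.0, -0.027, 1.0, 0.0]
contact_force: [-3.4, 0.7, 10.1]
gripper_width: 0.561
grasp_force: 42.8
```

>>> {"op": "drive_tool", "data": {
  "commands": [
    {"hand":0.75,"translation":[0,0,-1],"angular":[0,0,0]},
    {"hand":0.75,"translation":[0,0,-1],"angular":[0,0,0]},
    {"hand":0.75,"translation":[0,0,-1],"angular":[0,0,0]},
    {"hand":0.75,"translation":[0,0,15],"angular":[0,0,0]},
    {"hand":0.78,"translation":[0,0,60],"angular":[0,0,0]},
    {"hand":0.78,"translation":[-60,15,100],"angular":[0,0,0.15]},
    {"hand":0.78,"translation":[-120,30,100],"angular":[0,0,0.3]},
    {"hand":0.78,"translation":[-175,50,90],"angular":[0,0,0.45]},
    {"hand":0.78,"translation":[-190,58,80],"angular":[0,0,0.5]},
    {"hand":0.78,"translation":[-190,58,80],"angular":[0,0,0.5]},
    {"hand":0.78,"translation":[-190,58,80],"angular":[0,0,0.5]}
  ]
}}

```text
t: 12.65
eef_pos: [0.4295, -0.0855, 0.1504]
tool_rot: [0.001, -0.273, 0.962, -0.001]
contact_force: [0.3, -0.2, -0.1]
gripper_width: 0.78
grasp_force: 0.0
```

```bash
python3 -c "
from h import *
print(bot.get_obs()['q'].round(2)); look('mid_rubber')"
```

```text
[-0.24  0.22  0.34  2.21 -0.11  0.72  2.29]
mid_rubber score 0.75 area 2858 fit [ 0.4538 -0.0695  0.5869] 0.0149 t 12.65 tcp [ 0.4295 -0.0855  0.1504] yaw 0.552
  move to grasp: mm [30.9 20.5] turn 0.0349 from z 0.1504
```

>>> {"op": "drive_tool", "data": {
  "commands": [
    {"hand":0.78,"translation":[15,10,-40],"angular":[0,0,0.03]},
    {"hand":0.78,"translation":[31,20,-85],"angular":[0,0,0.03]},
    {"hand":0.78,"translation":[31,20,-115],"angular":[0,0,0.03]},
    {"hand":0.78,"translation":[31,20,-128],"angular":[0,0,0.03]},
    {"hand":0.78,"translation":[31,20,-132],"angular":[0,0,0.03]},
    {"hand":0.78,"translation":[31,20,-132],"angular":[0,0,0.03]},
    {"hand":0.45,"translation":[31,20,-132],"angular":[0,0,0.03]},
    {"hand":0.45,"translation":[31,20,-132],"angular":[0,0,0.03]},
    {"hand":0.45,"translation":[31,20,-132],"angular":[0,0,0.03]},
    {"hand":0.45,"translation":[31,20,-132],"angular":[0,0,0.03]},
    {"hand":0.45,"translation":[31,20,-132],"angular":[0,0,0.03]}
  ]
}}

```text
t: 14.12
eef_pos: [0.4595, -0.0653, 0.0187]
tool_rot: [0.001, -0.287, 0.958, -0.0]
contact_force: [-1.1, -0.9, 8.4]
gripper_width: 0.563
grasp_force: 39.9
```

>>> {"op": "drive_tool", "data": {
  "commands": [
    {"hand":0.45,"translation":[0,0,20],"angular":[0,0,0]},
    {"hand":0.45,"translation":[0,0,70],"angular":[0,0,-0.1]},
    {"hand":0.45,"translation":[20,-10,120],"angular":[0,0,-0.25]},
    {"hand":0.45,"translation":[50,-30,134],"angular":[0,0,-0.4]},
    {"hand":0.45,"translation":[80,-50,134],"angular":[0,0,-0.535]},
    {"hand":0.45,"translation":[80,-50,134],"angular":[0,0,-0.535]},
    {"hand":0.45,"translation":[80,-50,134],"angular":[0,0,-0.535]}
  ]
}}

```text
t: 15.0
eef_pos: [0.5379, -0.1147, 0.1513]
tool_rot: [-0.0, -0.025, 1.0, 0.0]
contact_force: [0.2, -0.2, -0.4]
gripper_width: 0.562
grasp_force: 41.6
```

```bash
python3 -c "
from h import *
held('mid_rubber',.0187,.008,'h2')"
```

```text
expected px [322. 252.] [(0.75, 9774, array([321., 252.]))]
 fit [ 0.5309 -0.1157  0.0377] 0.0236
 held offset in tool axes (fwd,left) mm [-7.  -0.7] dyaw -0.012 tcp [ 0.5379 -0.1147  0.1513] yaw 0.0493
 go to form: mm [ 79.5 -29.3] turn -0.0021 (by piece 0.0095 ) z at rest 0.0806 from 0.1513
```

View pics/h2.png

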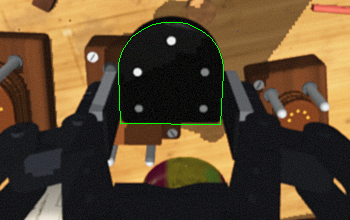

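>>> {"op": "drive_tool", "data": {
  "commands": [
    {"hand":0.45,"translation":[40,-15,0],"angular":[0,0,0]},
    {"hand":0.45,"translation":[79.5,-29.5,0],"angular":[0,0,0]},
    {"hand":0.45,"translation":[79.5,-29.5,-15],"angular":[0,0,0]},
    {"hand":0.45,"translation":[79.5,-29.5,-32],"angular":[0,0,0]},
    {"hand":0.45,"translation":[79.5,-29.5,-45],"angular":[0,0,0]},
    {"hand":0.45,"translation":[79.5,-29.5,-54],"angular":[0,0,0]},
    {"hand":0.45,"translation":[79.5,-29.5,-62],"angular":[0,0,0]},
    {"hand":0.45,"translation":[79.5,-29.5,-68],"angular":[0,0,0]},
    {"hand":0.45,"translation":[79.5,-29.5,-70],"angular":[0,0,0]},
    {"hand":0.45,"translation":[79.5,-29.5,-70],"angular":[0,0,0]},
    {"hand":0.45,"translation":[79.5,-29.5,-71],"angular":[0,0,0]},
    {"hand":0.45,"translation":[79.5,-29.5,-71],"angular":[0,0,0]}
  ]
}}

```text
t: 16.6
eef_pos: [0.6185, -0.1447, 0.0808]
tool_rot: [0.0, -0.024, 1.0, -0.0]
contact_force: [-0.3, -0.2, 3.2]
gripper_width: 0.563
grasp_force: 42.0
```

>>> {"op": "drive_tool", "data": {
  "commands": [
    {"hand":0.75,"translation":[0,0,0],"angular":[0,0,0]},
    {"hand":0.75,"translation":[0,0,0],"angular":[0,0,0]},
    {"hand":0.75,"translation":[0,0,0],"angular":[0,0,0]},
    {"hand":0.75,"translation":[0,0,15],"angular":[0,0,0]},
    {"hand":0.7,"translation":[0,0,60],"angular":[0,0,0]},
    {"hand":0.6,"translation":[-60,-15,90],"angular":[0,0,0.15]},
    {"hand":0.6,"translation":[-115,-40,90],"angular":[0,0,0.3]},
    {"hand":0.6,"translation":[-170,-65,80],"angular":[0,0,0.39]},
    {"hand":0.6,"translation":[-195,-76,70],"angular":[0,0,0.39]},
    {"hand":0.6,"translation":[-195,-76,70],"angular":[0,0,0.39]},
    {"hand":0.6,"translation":[-195,-76,70],"angular":[0,0,0.39]}
  ]
}}

```text
t: 17.98
eef_pos: [0.4246, -0.2206, 0.1512]
tool_rot: [0.001, -0.218, 0.976, -0.0]
contact_force: [0.0, 0.2, -0.4]
gripper_width: 0.602
grasp_force: 0.0
```

```bash
python3 -c "
from h import *
v,m=look('small_rubber'); save('sr',v[100:330,170:480])"
```

```text
small_rubber score 0.94 area 1510 fit [ 0.4531 -0.2084  0.4422] 0.0367 t 17.975 tcp [ 0.4246 -0.2206  0.1512] yaw 0.4385
  move to grasp: mm [33.  14.3] turn 0.0037 from z 0.1512
```

View pics/sr.png

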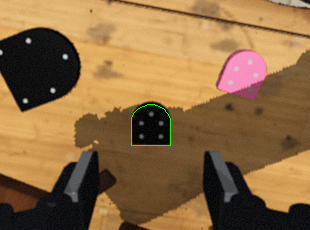

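The outline fits the black small piece; the pink one is off to the right. Grasp.

>>> {"op": "drive_tool", "data": {
  "commands": [
    {"hand":0.6,"translation":[17,7,-40],"angular":[0,0,0.004]},
    {"hand":0.6,"translation":[33,14,-85],"angular":[0,0,0.004]},
    {"hand":0.6,"translation":[33,14,-115],"angular":[0,0,0.004]},
    {"hand":0.6,"translation":[33,14,-127],"angular":[0,0,0.004]},
    {"hand":0.6,"translation":[33,14,-130],"angular":[0,0,0.004]},
    {"hand":0.6,"translation":[33,14,-130],"angular":[0,0,0.004]},
    {"hand":0.3,"translation":[33,14,-130],"angular":[0,0,0.004]},
    {"hand":0.3,"translation":[33,14,-130],"angular":[0,0,0.004]},
    {"hand":0.3,"translation":[33,14,-130],"angular":[0,0,0.004]},
    {"hand":0.3,"translation":[33,14,-130],"angular":[0,0,0.004]},
    {"hand":0.3,"translation":[33,14,-130],"angular":[0,0,0.004]}
  ]
}}

```text
t: 19.45
eef_pos: [0.457, -0.2069, 0.0217]
tool_rot: [0.001, -0.219, 0.976, -0.0]
contact_force: [-1.3, 1.1, 6.9]
gripper_width: 0.393
grasp_force: 39.1
```

>>> {"op": "drive_tool", "data": {
  "commands": [
    {"hand":0.3,"translation":[0,0,20],"angular":[0,0,0]},
    {"hand":0.3,"translation":[0,0,70],"angular":[0,0,-0.1]},
    {"hand":0.3,"translation":[20,30,120],"angular":[0,0,-0.2]},
    {"hand":0.3,"translation":[50,80,130],"angular":[0,0,-0.2]},
    {"hand":0.3,"translation":[80,130,130],"angular":[0,0,-0.2]},
    {"hand":0.3,"translation":[80,140,130],"angular":[0,0,-0.2]},
    {"hand":0.3,"translation":[80,140,130],"angular":[0,0,-0.2]},
    {"hand":0.3,"translation":[80,140,130],"angular":[0,0,-0.2]}
  ]
}}

```text
t: 20.45
eef_pos: [0.5354, -0.0684, 0.1505]
tool_rot: [-0.0, -0.119, 0.993, -0.0]
contact_force: [0.1, 0.3, -0.5]
gripper_width: 0.39
grasp_force: 40.0
```

```bash
python3 -c "
from h import *
held('small_rubber',.0215,0,'h3')"
```

```text
expected px [322. 258.] [(0.86, 4964, array([321., 257.]))]
 fit [ 0.5313 -0.0703  0.2446] 0.0575
 held offset in tool axes (fwd,left) mm [-4.4 -0.8] dyaw 0.005 tcp [ 0.5354 -0.0684  0.1505] yaw 0.2395
 go to form: mm [89.6 69.6] turn 0.0026 (by piece -0.0025 ) z at rest 0.064 from 0.1505
```

View pics/h3.png

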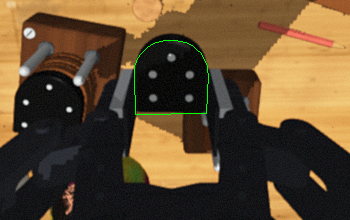

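>>> {"op": "drive_tool", "data": {
  "commands": [
    {"hand":0.3,"translation":[45,35,0],"angular":[0,0,0.002]},
    {"hand":0.3,"translation":[89.5,70,0],"angular":[0,0,0.002]},
    {"hand":0.3,"translation":[89.5,70,-25],"angular":[0,0,0.002]},
    {"hand":0.3,"translation":[89.5,70,-48],"angular":[0,0,0.002]},
    {"hand":0.3,"translation":[89.5,70,-60],"angular":[0,0,0.002]},
    {"hand":0.3,"translation":[89.5,70,-68],"angular":[0,0,0.002]},
    {"hand":0.3,"translation":[89.5,70,-76],"angular":[0,0,0.002]},
    {"hand":0.3,"translation":[89.5,70,-82],"angular":[0,0,0.002]},
    {"hand":0.3,"translation":[89.5,70,-85],"angular":[0,0,0.002]},
    {"hand":0.3,"translation":[89.5,70,-86],"angular":[0,0,0.002]},
    {"hand":0.3,"translation":[89.5,70,-86.5],"angular":[0,0,0.002]},
    {"hand":0.3,"translation":[89.5,70,-86.5],"angular":[0,0,0.002]}
  ]
}}

```text
t: 22.05
eef_pos: [0.6259, 0.0034, 0.064]
tool_rot: [0.0, -0.122, 0.993, 0.0]
contact_force: [0.2, 0.0, -0.3]
gripper_width: 0.388
grasp_force: 40.0
```

>>> {"op": "drive_tool", "data": {
  "commands": [
    {"hand":0.3,"translation":[0,-0.5,-1],"angular":[0,0,0]},
    {"hand":0.3,"translation":[0,-0.5,-1.5],"angular":[0,0,0]},
    {"hand":0.3,"translation":[0,-0.5,-1.5],"angular":[0,0,0]}
  ]
}}

```text
t: 22.42
eef_pos: [0.6259, 0.0034, 0.0638]
tool_rot: [0.0, -0.122, 0.993, 0.001]
contact_force: [-4.6, 1.5, 11.8]
gripper_width: 0.394
grasp_force: 42.2
```

>>> {"op": "drive_tool", "data": {
  "commands": [
    {"hand":0.6,"translation":[0,0,0],"angular":[0,0,0]},
    {"hand":0.6,"translation":[0,0,0],"angular":[0,0,0]},
    {"hand":0.6,"translation":[0,0,0],"angular":[0,0,0]},
    {"hand":0.6,"translation":[0,0,15],"angular":[0,0,0]},
    {"hand":0.6,"translation":[0,0,60],"angular":[0,0,0]},
    {"hand":0.95,"translation":[-60,0,90],"angular":[0,0,-0.12]},
    {"hand":0.95,"translation":[-115,10,90],"angular":[0,0,-0.25]},
    {"hand":0.95,"translation":[-165,30,86],"angular":[0,0,-0.36]},
    {"hand":0.95,"translation":[-194,59,86],"angular":[0,0,-0.36]},
    {"hand":0.95,"translation":[-194,59,86],"angular":[0,0,-0.36]},
    {"hand":0.95,"translation":[-194,59,86],"angular":[0,0,-0.36]}
  ]
}}

```text
t: 23.8
eef_pos: [0.4328, 0.0618, 0.1491]
tool_rot: [0.001, 0.058, 0.998, 0.0]
contact_force: [-0.3, -0.2, -0.1]
gripper_width: 0.946
grasp_force: 0.0
```

```bash
python3 -c "
from h import *
look('big_lift')"
```

```text
big_lift score 0.65 area 4349 fit [ 0.4639  0.0577 -0.0989] 0.0284 t 23.8 tcp [0.4328 0.0618 0.1491] yaw -0.1157
  move to grasp: mm [39.1 -5. ] turn 0.0168 from z 0.1491
```

>>> {"op": "drive_tool", "data": {
  "commands": [
    {"hand":0.95,"translation":[20,-3,-40],"angular":[0,0,0.017]},
    {"hand":0.95,"translation":[39,-5,-85],"angular":[0,0,0.017]},
    {"hand":0.95,"translation":[39,-5,-115],"angular":[0,0,0.017]},
    {"hand":0.95,"translation":[39,-5,-130],"angular":[0,0,0.017]},
    {"hand":0.95,"translation":[39,-5,-134.5],"angular":[0,0,0.017]},
    {"hand":0.95,"translation":[39,-5,-134.5],"angular":[0,0,0.017]},
    {"hand":0.6,"translation":[39,-5,-134.5],"angular":[0,0,0.017]},
    {"hand":0.6,"translation":[39,-5,-134.5],"angular":[0,0,0.017]},
    {"hand":0.6,"translation":[39,-5,-134.5],"angular":[0,0,0.017]},
    {"hand":0.6,"translation":[39,-5,-134.5],"angular":[0,0,0.017]},
    {"hand":0.6,"translation":[39,-5,-134.5],"angular":[0,0,0.017]}
  ]
}}

```text
t: 25.28
eef_pos: [0.4715, 0.0571, 0.0153]
tool_rot: [0.001, 0.049, 0.999, 0.001]
contact_force: [-2.4, -0.7, 11.2]
gripper_width: 0.715
grasp_force: 40.7
```

>>> {"op": "drive_tool", "data": {
  "commands": [
    {"hand":0.6,"translation":[0,0,20],"angular":[0,0,0]},
    {"hand":0.6,"translation":[0,-10,70],"angular":[0,0,0]},
    {"hand":0.6,"translation":[10,-40,120],"angular":[0,0,0.05]},
    {"hand":0.6,"translation":[30,-95,136],"angular":[0,0,0.105]},
    {"hand":0.6,"translation":[50,-150,136],"angular":[0,0,0.105]},
    {"hand":0.6,"translation":[65,-205,136],"angular":[0,0,0.105]},
    {"hand":0.6,"translation":[80,-250,136],"angular":[0,0,0.105]},
    {"hand":0.6,"translation":[80,-250,136],"angular":[0,0,0.105]},
    {"hand":0.6,"translation":[80,-250,136],"angular":[0,0,0.105]}
  ]
}}

```text
t: 26.4
eef_pos: [0.5505, -0.1924, 0.15]
tool_rot: [-0.0, -0.003, 1.0, 0.0]
contact_force: [0.5, 0.8, 0.0]
gripper_width: 0.714
grasp_force: 43.6
```

```bash
python3 -c "
from h import *
held('big_lift',.015,0,'h4')"
```

```text
expected px [322. 252.] [(0.96, 15510, array([321., 251.]))]
 fit [ 0.5423 -0.193  -0.0041] 0.0351
 held offset in tool axes (fwd,left) mm [-8.2 -0.6] dyaw -0.01 tcp [ 0.5505 -0.1924  0.15  ] yaw 0.0063
 go to form: mm [ 77.6 -83.5] turn 0.0002 (by piece 0.0106 ) z at rest 0.0615 from 0.15
```

View pics/h4.png

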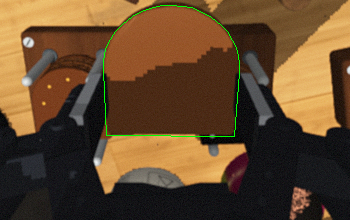

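>>> {"op": "drive_tool", "data": {
  "commands": [
    {"hand":0.6,"translation":[40,-42,0],"angular":[0,0,0]},
    {"hand":0.6,"translation":[77.5,-83,0],"angular":[0,0,0]},
    {"hand":0.6,"translation":[77.5,-83,-25],"angular":[0,0,0]},
    {"hand":0.6,"translation":[77.5,-83,-48],"angular":[0,0,0]},
    {"hand":0.6,"translation":[77.5,-83,-60],"angular":[0,0,0]},
    {"hand":0.6,"translation":[77.5,-83,-70],"angular":[0,0,0]},
    {"hand":0.6,"translation":[77.5,-83,-79],"angular":[0,0,0]},
    {"hand":0.6,"translation":[77.5,-83,-85],"angular":[0,0,0]},
    {"hand":0.6,"translation":[77.5,-83,-87.5],"angular":[0,0,0]},
    {"hand":0.6,"translation":[77.5,-83,-88.5],"angular":[0,0,0]},
    {"hand":0.6,"translation":[77.5,-83,-89.5],"angular":[0,0,0]},
    {"hand":0.6,"translation":[77.5,-83,-89.5],"angular":[0,0,0]}
  ]
}}

```text
t: 28.0
eef_pos: [0.6282, -0.2761, 0.0625]
tool_rot: [0.0, -0.003, 1.0, 0.001]
contact_force: [-5.4, 4.4, 14.2]
gripper_width: 0.717
grasp_force: 47.8
```

>>> {"op": "drive_tool", "data": {
  "commands": [
    {"hand":0.95,"translation":[0,0,1],"angular":[0,0,0]},
    {"hand":0.95,"translation":[0,0,1],"angular":[0,0,0]},
    {"hand":0.95,"translation":[0,0,1],"angular":[0,0,0]},
    {"hand":0.95,"translation":[0,0,15],"angular":[0,0,0]},
    {"hand":0.95,"translation":[0,0,60],"angular":[0,0,0]},
    {"hand":0.95,"translation":[-60,-5,90],"angular":[0,0,-0.18]},
    {"hand":0.95,"translation":[-115,-10,90],"angular":[0,0,-0.36]},
    {"hand":0.95,"translation":[-165,-15,87],"angular":[0,0,-0.54]},
    {"hand":0.95,"translation":[-207,-21,87],"angular":[0,0,-0.7]},
    {"hand":0.95,"translation":[-207,-21,87],"angular":[0,0,-0.777]},
    {"hand":0.95,"translation":[-207,-21,87],"angular":[0,0,-0.777]},
    {"hand":0.95,"translation":[-207,-21,87],"angular":[0,0,-0.777]}
  ]
}}

```text
t: 29.5
eef_pos: [0.422, -0.2971, 0.1477]
tool_rot: [0.0, 0.375, 0.927, 0.0]
contact_force: [-0.0, 0.0, -0.7]
gripper_width: 0.948
grasp_force: 0.0
```

```bash
python3 -c "
from h import *
look('big_rubber')"
```

```text
big_rubber score 0.6 area 4568 fit [ 0.445  -0.3186 -0.7872] 0.0157 t 29.5 tcp [ 0.422  -0.2971  0.1477] yaw -0.7683
  move to grasp: mm [ 28.6 -27.2] turn -0.0189 from z 0.1477
```

Target z ≈ 0.017 (10 mm thick).

>>> {"op": "drive_tool", "data": {
  "commands": [
    {"hand":0.95,"translation":[14,-13,-40],"angular":[0,0,-0.019]},
    {"hand":0.95,"translation":[28.5,-27,-85],"angular":[0,0,-0.019]},
    {"hand":0.95,"translation":[28.5,-27,-115],"angular":[0,0,-0.019]},
    {"hand":0.95,"translation":[28.5,-27,-127],"angular":[0,0,-0.019]},
    {"hand":0.95,"translation":[28.5,-27,-131],"angular":[0,0,-0.019]},
    {"hand":0.95,"translation":[28.5,-27,-131],"angular":[0,0,-0.019]},
    {"hand":0.6,"translation":[28.5,-27,-131],"angular":[0,0,-0.019]},
    {"hand":0.6,"translation":[28.5,-27,-131],"angular":[0,0,-0.019]},
    {"hand":0.6,"translation":[28.5,-27,-131],"angular":[0,0,-0.019]},
    {"hand":0.6,"translation":[28.5,-27,-131],"angular":[0,0,-0.019]},
    {"hand":0.6,"translation":[28.5,-27,-131],"angular":[0,0,-0.019]}
  ]
}}

```text
t: 30.98
eef_pos: [0.4497, -0.3264, 0.0202]
tool_rot: [0.002, 0.386, 0.923, 0.0]
contact_force: [-10.0, 2.5, 34.6]
gripper_width: 0.631
grasp_force: 38.3
```

>>> {"op": "drive_tool", "data": {
  "commands": [
    {"hand":0.6,"translation":[0,0,20],"angular":[0,0,0]},
    {"hand":0.6,"translation":[0,0,70],"angular":[0,0,0.15]},
    {"hand":0.6,"translation":[20,5,120],"angular":[0,0,0.3]},
    {"hand":0.6,"translation":[50,20,133],"angular":[0,0,0.47]},
    {"hand":0.6,"translation":[80,40,133],"angular":[0,0,0.64]},
    {"hand":0.6,"translation":[95,60,133],"angular":[0,0,0.79]},
    {"hand":0.6,"translation":[95,60,133],"angular":[0,0,0.79]},
    {"hand":0.6,"translation":[95,60,133],"angular":[0,0,0.79]},
    {"hand":0.6,"translation":[95,60,133],"angular":[0,0,0.79]}
  ]
}}

```text
t: 32.1
eef_pos: [0.5437, -0.2654, 0.1495]
tool_rot: [-0.0, 0.002, 1.0, -0.0]
contact_force: [-0.2, -0.3, -0.4]
gripper_width: 0.598
grasp_force: 0.0
```

```bash
python3 -c "
from h import *
held('big_rubber',.0175,.009,'h5')"
```

```text
expected px [322. 252.] [(0.7, 6971, array([321., 245.]))]
 fit [ 0.5502 -0.2791  1.5798] 1.2947
 held offset in tool axes (fwd,left) mm [  6.5 -13.6] dyaw 1.583 tcp [ 0.5437 -0.2654  0.1495] yaw -0.0033
 go to form: mm [ 69.7 -10.6] turn 0.0098 (by piece -1.5733 ) z at rest 0.073 from 0.1495
```

View pics/h5.png

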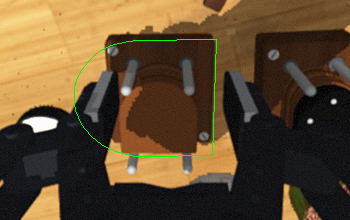

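The grasp slipped: the hand is empty and the big lift is visible seated between its pins at (150,120). The fingertips probably rode over the rubber's top edge, so I'll go back, look again, and grip lower with less pre-opening.

>>> {"op": "drive_tool", "data": {
  "commands": [
    {"hand":0.88,"translation":[-40,-10,0],"angular":[0,0,-0.15]},
    {"hand":0.88,"translation":[-80,-20,0],"angular":[0,0,-0.32]},
    {"hand":0.88,"translation":[-122,-32,0],"angular":[0,0,-0.48]},
    {"hand":0.88,"translation":[-122,-32,0],"angular":[0,0,-0.64]},
    {"hand":0.88,"translation":[-122,-32,0],"angular":[0,0,-0.78]},
    {"hand":0.88,"translation":[-122,-32,0],"angular":[0,0,-0.78]},
    {"hand":0.88,"translation":[-122,-32,0],"angular":[0,0,-0.78]}
  ]
}}

```text
t: 33.08
eef_pos: [0.4227, -0.2962, 0.1493]
tool_rot: [-0.0, 0.379, 0.925, -0.0]
contact_force: [0.6, -0.6, 0.6]
gripper_width: 0.873
grasp_force: 0.0
```

```bash
python3 -c "
from h import *
v,m=look('big_rubber'); save('br',v[100:330,170:480])"
```

```text
big_rubber score 0.71 area 4563 fit [ 0.45   -0.3129 -0.7958] 0.0112 t 33.075 tcp [ 0.4227 -0.2962  0.1493] yaw -0.7775
  move to grasp: mm [ 32.9 -22.4] turn -0.0183 from z 0.1493
```

View pics/br.png

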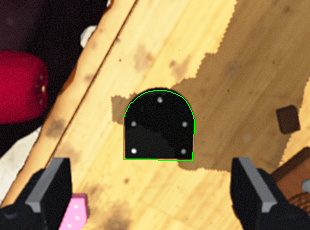

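>>> {"op": "drive_tool", "data": {
  "commands": [
    {"hand":0.9,"translation":[16,-11,-40],"angular":[0,0,-0.018]},
    {"hand":0.9,"translation":[33,-22.5,-85],"angular":[0,0,-0.018]},
    {"hand":0.9,"translation":[33,-22.5,-115],"angular":[0,0,-0.018]},
    {"hand":0.9,"translation":[33,-22.5,-130],"angular":[0,0,-0.018]},
    {"hand":0.9,"translation":[33,-22.5,-135],"angular":[0,0,-0.018]},
    {"hand":0.9,"translation":[33,-22.5,-135],"angular":[0,0,-0.018]},
    {"hand":0.9,"translation":[33,-22.5,-135],"angular":[0,0,-0.018]}
  ]
}}

```text
t: 34.05
eef_pos: [0.4564, -0.3189, 0.0154]
tool_rot: [0.001, 0.388, 0.922, -0.0]
contact_force: [-0.5, -0.5, -0.0]
gripper_width: 0.902
grasp_force: 0.0
```

>>> {"op": "drive_tool", "data": {
  "commands": [
    {"hand":0.6,"translation":[0,0,0],"angular":[0,0,0]},
    {"hand":0.6,"translation":[0,0,0],"angular":[0,0,0]},
    {"hand":0.6,"translation":[0,0,0],"angular":[0,0,0]},
    {"hand":0.6,"translation":[0,0,0],"angular":[0,0,0]},
    {"hand":0.6,"translation":[0,0,0],"angular":[0,0,0]}
  ]
}}

```text
t: 34.67
eef_pos: [0.4563, -0.3188, 0.0156]
tool_rot: [0.001, 0.388, 0.922, 0.0]
contact_force: [-1.3, 2.2, 9.8]
gripper_width: 0.728
grasp_force: 41.4
```

Gripped this time (0.728, 41 N). Lift and check.

>>> {"op": "drive_tool", "data": {
  "commands": [
    {"hand":0.6,"translation":[0,0,20],"angular":[0,0,0]},
    {"hand":0.6,"translation":[0,0,70],"angular":[0,0,0.15]},
    {"hand":0.6,"translation":[20,5,120],"angular":[0,0,0.3]},
    {"hand":0.6,"translation":[50,20,135],"angular":[0,0,0.47]},
    {"hand":0.6,"translation":[80,40,135],"angular":[0,0,0.64]},
    {"hand":0.6,"translation":[95,50,135],"angular":[0,0,0.8]},
    {"hand":0.6,"translation":[95,50,135],"angular":[0,0,0.802]},
    {"hand":0.6,"translation":[95,50,135],"angular":[0,0,0.802]},
    {"hand":0.6,"translation":[95,50,135],"angular":[0,0,0.802]}
  ]
}}

```text
t: 35.8
eef_pos: [0.5495, -0.2697, 0.1495]
tool_rot: [-0.0, -0.0, 1.0, -0.0]
contact_force: [0.7, -1.1, -1.6]
gripper_width: 0.725
grasp_force: 44.1
```

```bash
python3 -c "
from h import *
held('big_rubber',.0155,.0085,'h6')"
```

```text
expected px [322. 252.] [(0.81, 16069, array([320., 254.]))]
 fit [ 0.5406 -0.2704  0.0183] 0.0281
 held offset in tool axes (fwd,left) mm [-9.  -0.7] dyaw 0.018 tcp [ 0.5495 -0.2697  0.1495] yaw 0.0004
 go to form: mm [79.3 -6.2] turn 0.0061 (by piece -0.0118 ) z at rest 0.0705 from 0.1495
```

>>> {"op": "drive_tool", "data": {
  "commands": [
    {"hand":0.6,"translation":[40,-3,0],"angular":[0,0,0]},
    {"hand":0.6,"translation":[79,-6,0],"angular":[0,0,0]},
    {"hand":0.6,"translation":[79,-6,-25],"angular":[0,0,0]},
    {"hand":0.6,"translation":[79,-6,-46],"angular":[0,0,0]},
    {"hand":0.6,"translation":[79,-6,-56],"angular":[0,0,0]},
    {"hand":0.6,"translation":[79,-6,-65],"angular":[0,0,0]},
    {"hand":0.6,"translation":[79,-6,-72],"angular":[0,0,0]},
    {"hand":0.6,"translation":[79,-6,-76],"angular":[0,0,0]},
    {"hand":0.6,"translation":[79,-6,-78],"angular":[0,0,0]},
    {"hand":0.6,"translation":[79,-6,-79],"angular":[0,0,0]},
    {"hand":0.6,"translation":[79,-6,-79],"angular":[0,0,0]}
  ]
}}

```text
t: 37.28
eef_pos: [0.6298, -0.2747, 0.0708]
tool_rot: [0.0, -0.002, 1.0, 0.0]
contact_force: [-1.4, 0.8, 3.3]
gripper_width: 0.721
grasp_force: 44.6
```

Light contact at the expected height. Release, retreat up and back, then take a view to check everything.

>>> {"op": "drive_tool", "data": {
  "commands": [
    {"hand":0.95,"translation":[0,0,0],"angular":[0,0,0]},
    {"hand":0.95,"translation":[0,0,0],"angular":[0,0,0]},
    {"hand":0.95,"translation":[0,0,0],"angular":[0,0,0]},
    {"hand":0.95,"translation":[0,0,15],"angular":[0,0,0]},
    {"hand":0.95,"translation":[0,0,60],"angular":[0,0,0]},
    {"hand":0.95,"translation":[-20,40,110],"angular":[0,0,0]},
    {"hand":0.95,"translation":[-37,90,131],"angular":[0,0,0]},
    {"hand":0.95,"translation":[-37,135,131],"angular":[0,0,0]},
    {"hand":0.95,"translation":[-37,135,131],"angular":[0,0,0]},
    {"hand":0.95,"translation":[-37,135,131],"angular":[0,0,0]},
    {"hand":0.95,"translation":[-37,135,131],"angular":[0,0,0]}
  ]
}}

```text
t: 38.65
eef_pos: [0.5925, -0.1415, 0.2016]
tool_rot: [0.0, -0.001, 1.0, -0.0]
contact_force: [0.2, -0.4, -0.4]
gripper_width: 0.948
grasp_force: 0.0
```

Run:
```python
from h import *
o=bot.get_obs(); print(o['eef_pos'],o['contact_force'])
m=bot.camera_model('wrist'); im=bot.read_camera('wrist'); v=im.copy()
H=dict(big=.008,mid=.008,small=0.)
for s in DIM:
    F=FORM[s]; e=proj('',[*F[:2],F[3]+H[s]],m)[0]
    rs=[r for r in bot.outline_of('wrist',s+'_rubber') if np.linalg.norm(np.array(r['position'])-e)<30]
    if rs:
        p,f=fit([('wrist',m,rs[0]['pixels'])],s,F[3]+H[s],.01,F[:2]); print(s,'err mm',((p[:2]-F[:2])*1000).round(1),'dyaw',round(p[2]-F[2],3),'fit',round(f,3))
    cv2.polylines(v,[proj('',place(dshape(s),*F[:3],F[3]+H[s]+.01),m).round().astype(int)],True,(0,255,0))
save('final',cv2.resize(v[130:290,80:520],(800,291)))
```

```text
[ 0.59253697 -0.14145184  0.20160958] [ 0.17627375 -0.44077314 -0.38245532]
big err mm [1.8 0.5] dyaw 0.013 fit 0.017
mid err mm [ 1.6 -1.3] dyaw 0.001 fit 0.021
small err mm [1.8 1.3] dyaw -0.002 fit 0.056
```

View pics/final.png

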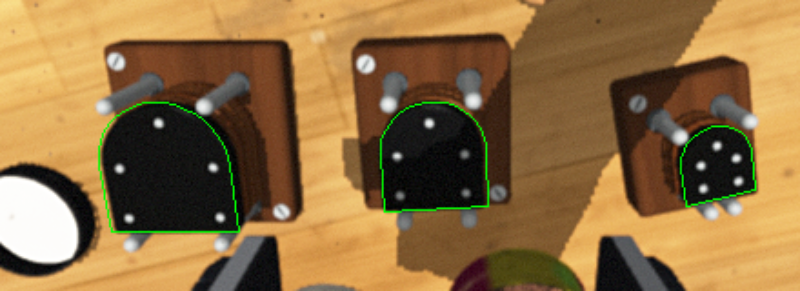

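All three rubber top pieces lie flat between their pins, within about 2 mm of the form outlines. I'm handing in.

```bash
python3 -c "
from station import bot
print(bot.hand_in())"
```

```text
the job is handed in; nothing more can be done
None
```

I placed all five pieces and handed the job in at about 39 s. The last camera check put each rubber top piece within about 2.3 mm of its form's centre; the two leather lifts are covered, so I could not measure them directly. The hand-in returned no verdict.

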